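Lay the dish chamber on the cooling plate and cover it

ROBOT

A 6-joint arm with a two-finger parallel gripper is mounted at the origin on the work surface. World frame = base frame: x ahead of the robot, y to its left, z up, the work surface at z = 0. Lengths are in m, angles in degrees, forces in N, time in s.
With the tool pointing down it reaches from about 0.35 to 0.975 m from the base axis. Payload 4.9 kg.
Tool frame: the origin (TCP) lies on the mounting face of the last link; the fingertips stand 173 mm ahead of it and the grasp point (between the pads) lies env.grip_point_offset ahead of it (env.grip_point_offset is the distance from the TCP to the grasp point, in m); z points along the fingers, y is the direction in which the jaws open and shut (so a half turn about z gives the same grasp; the last joint's range is limited). The gripper opens to 85 mm and grips with 20 to 120 N. Pads are 22 mm wide; open, the fingers measure 114 mm over their backs; the gripper's body (76 mm by 85 mm) begins 54 mm behind the grasp point. The pads swing forward as they close: fully open they stand 13 mm farther back than shut.
Start: joints at [67.953, 3.019, 92.412, -0, 84.569, -6.818], TCP at [0.164, 0.603, 0.405] pointing down, gripper open.
Joint ranges: [-172.51, 172.51], [-57.92, 126.97], [3.15, 148.05], [-58.71, 238.71], [5.1, 150.11], [-179.66, 179.66]. Speed limits (degrees/s): [147.25, 147.25, 180, 180, 180, 180].

INTERFACE

Orientations are given as a 3x3 rotation matrix whose columns are the frame's x, y, z axes.
In Python, from cell import readout, cams, job, env gives the robot as it stands. The module is installed in compiled form; this text tells all that it offers.
- The arm moves only by the tool arm_command, never from a script. Its argument "commands" is one flat list of numbers, 4 for each row, row after row: the shift along the tool's x, y, z in mm, then the turn about the tool's z in degrees. In form: [tx, ty, tz, spin, tx, ty, tz, spin, ...]. A call has 1 to 5 rows; each row shifts and turns the commanded pose from where the row before left it, along the tool's axes as they then stand; what a row does not reach is not made up. A row lasts 1/12 s, in which the tool goes at most 41.7 mm and 7.16 degrees, less where a joint would pass 70% of its speed; a pose out of reach is approached as far as the arm can. A call is refused whole if a number of a shift passes 41.7 or a number of a turn 7.16, either way. A call with a gripper value outside its range is refused whole. "claw" is the closure, from 0 (fully open) to 1 (shut), set as the call begins (left out, the last holds). The fingers move at their own pace and stop on an object; the grip force is fixed at half the most. Time passes only in rows, so rows that do not move let the fingers close. It gives the time, the measured TCP pose, the force and the opening at its end, in the units of the state.
- readout.get_state(): the state, without advancing time (a new reading comes with each control period).
- cams.snapshot(name): name is "scene" or "top"; returns (picture, depth): 384x512x3 uint8, red, green, blue; 384x512 float32, m along the optical axis (not along the pixel's ray), 0 where there is no reading.
- cams.camera_model(name): a dict with "fovy" (degrees; the focal length in pixels is half the picture's height over the tangent of half this angle, whatever the lens; pixels are square), "cx", "cy" (the principal point, pixels), "R" (3x3) and "t" (3): a world point X has camera coordinates R X + t. Camera axes: x right, y down, z forward; pixel columns grow to the right and rows downward; lengths in m; the calibration is good to about 2 mm. A picture is of the moment at which its call begins. camera_model takes no time and is no camera call.
- job.close_job(): hands the job in, once; it reports no verdict.
The state is a dict: "time_s": time; "qpos": joint angles; "joint_velocities": joint speeds; "joint_efforts": joint torques, N m; "position": TCP position; "orientation": TCP orientation; "ft_force": force on the tool from outside, world axes, zero at the start; "moment": the same for the moment, N m; "finger_gap": finger opening in m.
Only numpy, scipy, OpenCV 4.12 (cv2) and the standard library are available. Lean on these libraries where they do the work, as an engineer would, in place of code of your own. Each camera call takes 0.05 s, during which the arm holds its last target. There are 200 camera calls.

TASK

The white dish chamber stands on end on the bench, a little short of the low cooling plate. Push it gently along the bench until its foot butts squarely against the plate's front edge, then push its top so that it tips over that edge and lies flat and square on its back on the plate, round mouth up, with its foot end still about at the plate's front edge. Then set the lid that fits onto the mouth so that it sits fully down and level, leave it there, and leave the other things where they are.

Things in the scene. Friction and masses are not known exactly. Their poses are not given: they have to be found in the camera images.
- plate: Low aluminium cooling plate fixed to the bench, 200 (x) x 300 (y) x 6 mm high. Origin at the centre of its underside; its +x axis points away from the chamber, roughly along world +y; the front edge (the stop) is at local x = -100 mm.
- plate_edge (a point): Middle of the plate's top front edge, 6 mm above the bench, axes as the plate.
- chamber: White plastic dish chamber, a hollow box standing on end: 70 (x) x 120 (y) x 150 mm (z, tall), 0.4 to 0.85 kg, centre of mass near its middle. Origin: centre of its foot. Its -x face, away from the plate, has the round mouth and is solid below it (0-47 mm up) and above it (123-150 mm up); +x is its plain back. Lying on the plate its +x points down, its +z (foot to top) along the plate's +x.
- chamber_mouth (a point): Centre of the chamber's round mouth, in its outer -x face, axes as the chamber: 76 mm across, 85 mm from the foot, in an 8 mm thick wall. 76 mm above the bench once the chamber lies on the plate.
- chamber_heel (a point): Middle of the chamber's lower back edge (foot end, back face), which is to butt the plate; axes as the chamber. It starts 45 to 75 mm short of the plate and slightly askew to it. It slides on the bench under about 2 to 6 N pushed low; pushed near its top before the foot is stopped, the chamber topples short.
- lid_knob (a point): Knob centre of the lid that fits: white plastic, 90 g, disc 96 mm across, 5 mm thick; under it a plug 72 mm across, 8 mm deep, that goes into the mouth; on top an upright round knob 22 mm across, 30 mm high. It lies on its plug. This point is 28 mm above the plug's underside, 20 mm above the disc's underside; z is up.
- lid_seat (a point): Centre of the underside of the same lid's disc, 8 mm above the underside of the plug: it meets chamber_mouth when the lid is seated.
- small_lid_seat (a point): A smaller lid that does not fit (disc 68 mm across, same knob), centre of the underside of its disc. The two lids may lie in either of two places. Leave alone.
- foil_dish: Foil-covered dish 90 mm across, 16 mm high, on the plate beside the chamber's place; origin under its centre. Leave alone.
- dish_stack: Stack of three dishes 90 mm across, 48 mm high, on the bench to the right; origin under its centre. Leave alone.
- jar: Amber jar 64 mm across, 110 mm high; origin under its centre. Leave alone.
- tip_box: Grey plastic box 120 x 80 x 50 mm; origin under its centre. Leave alone.
Things that resemble listed ones, but are neither listed nor needed, are in the scene too. Leave any turquoise look-alike of the chamber alone. What is shaped like the part that bears lid_knob but yellow is not meant.

How it is judged (in metres and radians):
On the way:
1. the chamber lies flat on its back on the plate, mouth up, its foot end at the plate's front edge (angle between chamber's own x axis and vertical above 3.08 rad and z of chamber_mouth in the frame of plate between 0.073 and 0.079 m and x of chamber_heel in the frame of plate_edge between -0.03 and 0.03 m and angle between the z axis of chamber and the x axis of plate, either way round below 0.15 rad), for 0.3 s.
At the end, for the whole second after the job is handed in: Chamber at rest on its back on the plate: flat within 3.5 deg, mouth face 73-79 mm up, square within 0.15 rad, foot end at most 30 mm short of or 30 mm past the plate's front edge. Larger lid in its mouth: centre within 5 mm, level within 0.05 rad (all of step 1 and distance between lid_seat and chamber_mouth below 0.005 m and angle between lid_seat's own z axis and vertical below 0.05 rad and linear speed of chamber below 0.01 m/s); the robot touches nothing.
It fails at once if the hand shoves or presses on the chamber with more than 45 N (contact force between the arm and chamber above 45 N).
It fails at once if a bystander (small lid, foil dish, dish stack, jar or grey box) is shifted more than 30 mm (distance of any of foil_dish, dish_stack, jar, small_lid_seat, tip_box from where it was at the start of the episode above 0.03 m).
It also fails if it takes over 64 s, if anything falls off the work surface, if the arm or the gripper's body presses on something with over 40 N, if the wrist force passes 120 N, or if a joint passes its speed limit or range.

## Working session

There is one attempt and no reset: what is moved stays moved. The work goes in short steps, Python scripts to look and compute and a tool call to move; the robot and the scene stay as the last step left them, time stands still between calls to the robot, and variables do not carry over. Pictures are saved under pics/ and viewed, about 8 in all and at most 12, crops included, and the job is handed in when it is done.

Besides the shell and the picture viewer there is one more tool, called after "Request:" as a command line: name --argument value ..., lists and objects as JSON in quotes. arm_command: Moves the arm, as the interface text tells. Its arguments: {"type":"object","properties":{"commands":{"type":"array","items":{"type":"number"}},"claw":{"type":"number"}},"required":["commands"]}

```bash
mkdir -p pics
cat > h.py <<'E'
import numpy as np,cv2
from cell import readout,cams,job,env
def snap(n,f=None):
    p,d=cams.snapshot(n)
    if f: cv2.imwrite('pics/'+f,p[:,:,::-1])
    return p,d
def world(n,d):
    m=cams.camera_model(n);h,w=d.shape;f=h/2/np.tan(np.radians(m['fovy']/2))
    v,u=np.mgrid[:h,:w];c=np.stack([(u-m['cx'])/f*d,(v-m['cy'])/f*d,d],-1)
    W=(c-np.array(m['t']))@np.array(m['R']); W[d==0]=np.nan
    return W
E
python3 - <<'E'
from h import *
np.set_printoptions(precision=3,suppress=True)
for n in('scene','top'):
    p,d=snap(n,n+'0.png');np.savez(''+n+'0.npz',p=p,d=d);print(cams.camera_model(n))
a=cv2.imread('pics/scene0.png');b=cv2.imread('pics/top0.png')
cv2.imwrite('pics/both.png',cv2.resize(np.vstack([a,b]),(512,768))[:, :]);
print(readout.get_state(),env.grip_point_offset)
E
```

```text
{'fovy': 56.42837185735627, 'cx': 261.9609606256347, 'cy': 196.69930354980005, 'R': array([[ 0.501,  0.865, -0.004],
       [ 0.701, -0.409, -0.584],
       [-0.507,  0.29 , -0.812]]), 't': array([-0.276, -0.309,  1.367])}
{'fovy': 49.410808645895266, 'cx': 248.5724170672448, 'cy': 189.0335817471084, 'R': array([[-0.021, -1.   , -0.014],
       [-0.995,  0.022, -0.094],
       [ 0.094,  0.012, -0.995]]), 't': array([0.019, 0.544, 1.378])}
{'time_s': 0.1, 'qpos': array([67.952,  3.055, 92.486, -0.001, 84.568, -6.819]), 'joint_velocities': array([ 0.001, -0.104, -0.127,  0.021,  0.036, -0.022]), 'joint_efforts': array([  0.   , -39.489, -37.137,  -0.   ,   0.004,   0.   ]), 'position': array([0.164, 0.603, 0.404]), 'orientation': array([[-0.965,  0.263, -0.001],
       [ 0.263,  0.965, -0.002],
       [ 0.   , -0.002, -1.   ]]), 'ft_force': array([-0.494,  0.556,  0.753]), 'moment': array([-0.017,  0.019,  0.026]), 'finger_gap': 0.08549289474963523} 0.1547
```

View pics/scene0.png

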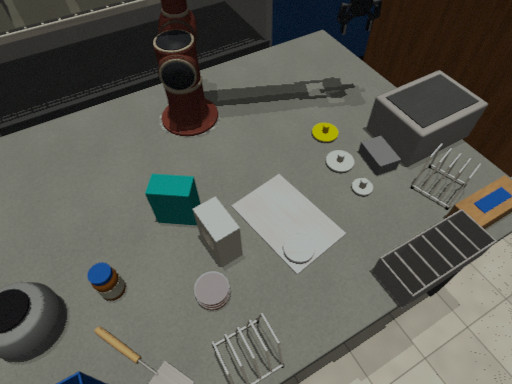

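View pics/top0.png

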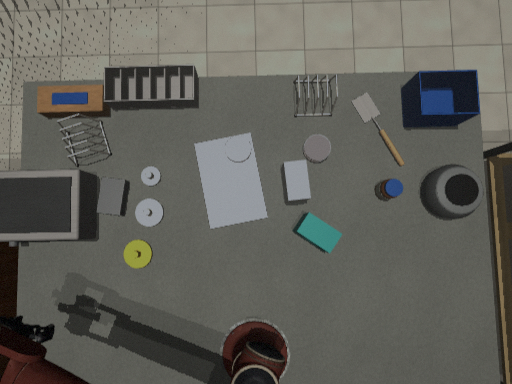

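The scene view shows the white chamber at (218,232), the plate at (287,220), the large white lid at (340,161), the small lid at (362,187), the foil dish at (298,250), the stack at (212,290) and the jar at (107,282). The top view shows the same things: chamber (297,180), plate (230,180), large lid (149,212), small lid (150,176).

Candidates for the lid, by top-view pixel:
- (149,212): white and large. This is my choice.
- (150,176): white and small, so it does not fit.
- (138,254): yellow, not meant.

Candidates for the chamber are white (297,180), which I choose, and turquoise (320,232), which I leave alone.

```bash
cat > m.py <<'E'
from h import *
np.set_printoptions(precision=4,suppress=True)
def comp(mask,seed):
    n,l=cv2.connectedComponents(mask.astype(np.uint8),connectivity=4)
    return l==l[seed[1],seed[0]]
def rect(W,m):
    return cv2.minAreaRect((W[m][:,:2]*1000).astype(np.float32))
E
python3 - <<'E'
from m import *
z=np.load('top0.npz');p,d=z['p'],z['d'];W=world('top',d);Z=W[...,2]
print('bench z',np.nanmedian(Z[260:300,300:400]))
g=p.astype(int);br=g.min(2)
m=comp((Z>.13)&(Z<.17),(297,180));r=rect(W,m);print('chamber top',r,cv2.boxPoints(r),np.median(Z[m]),m.sum())
pm=comp((br>120)&(Z<.03)&(Z>-.01),(225,195));print('plate',np.median(Z[pm]),pm.sum());r=rect(W,pm);print(r,cv2.boxPoints(r))
for nm,s,lo,hi in(('big',(157,212),.008,.05),('small',(155,176),.008,.05),('foil',(238,150),.015,.04),('stack',(317,148),.03,.07),('jar',(391,188),.09,.13),('turq',(319,232),.12,.17),('box',(112,195),.03,.07)):
    mm=comp((Z>lo)&(Z<hi),s);r=rect(W,mm);print(nm,np.round(r[0],1),np.round(r[1],1),round(r[2],1),np.median(Z[mm]),Z[mm].max(),mm.sum())
print(p[180,297],p[195,225],p[260,300],p[212,149])
a=cv2.imread('pics/top0.png')[120:260,110:350];cv2.imwrite('pics/crop.png',cv2.resize(a,None,fx=3,fy=3,interpolation=cv2.INTER_CUBIC))
E
```

```text
bench z -0.0009333626644254497
chamber top ((557.0618286132812, -142.6339111328125), (120.14039611816406, 70.8673324584961), 4.967857837677002) [[ 494.1489 -112.5352]
 [ 500.2857 -183.1364]
 [ 619.9748 -172.7326]
 [ 613.838  -102.1315]] 0.14913584056419413 918
plate 0.005645047615188019 5006
((580.6271362304688, 70.32484436035156), (302.4735107421875, 198.85015869140625), 10.080194473266602) [[414.3229 141.7448]
 [449.127  -54.0359]
 [746.9314  -1.0951]
 [712.1273 194.6856]]
big [473.5 348.2] [92.9 91.8] 89.2 0.012411327328897336 0.047806578681656865 570
small [768.   62.5] [2794.6 2003.9] 84.0 nan nan 187973
foil [684.6  42.3] [85.5 88.1] 88.8 0.02118342441795306 0.03006670147605538 527
stack [ 676.1 -224.2] [88.2 87.5] 86.7 0.046961095761867785 0.05572784492522668 578
jar [ 531.2 -450. ] [55.4 54. ] 87.7 0.10870493633123972 0.11704852579681208 274
turq [ 395.2 -204.6] [120.4  70.1] 55.0 0.14912555845561304 0.15803360625339538 954
box [528.8 465.8] [ 83.1 119.4] 81.9 0.04865947735497413 0.05738203760905017 911
[149 152 159] [152 155 161] [97 98 90] [135 136 135]
```

View pics/crop.png

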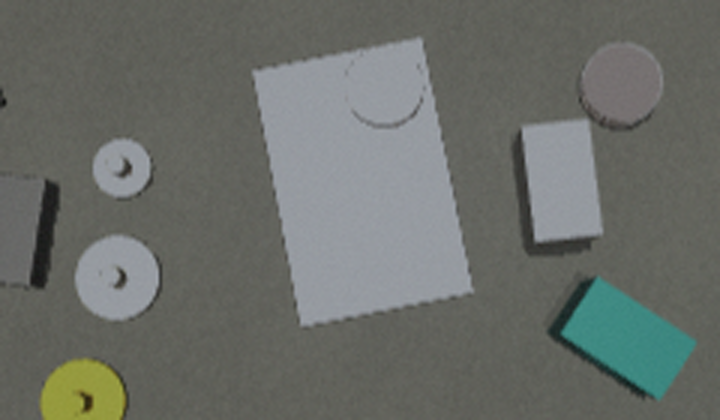

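```bash
cat > go.py <<'E'
# usage: go.py x y z [yaw of tool y]  (mm, deg) -> tool-frame displacement
import sys
from m import *
s=readout.get_state();R=s['orientation'];P=s['position']*1000
t=np.array([float(v) for v in sys.argv[1:4]])
D=R.T@(t-P);print('pos',P,'yaw y',np.degrees(np.arctan2(R[1,1],R[0,1])),'tool delta',D,'tilt',R[:,2],'F',s['ft_force'],'t',s['time_s'],'q',s['qpos'])
E
echo ok
```

```text
ok
```

Request:
arm_command --commands '[-25, -31, 0, -5, -25, -31, 0, -5, -25, -31, 0, -5, -25, -31, 0, -5, -25, -31, 0, -5]' --claw 0

```text
time_s: 0.52
position: [0.2738, 0.4368, 0.4041]
orientation: [[-0.985, -0.175, -0.001], [-0.175, 0.985, -0.001], [0.001, -0.001, -1.0]]
ft_force: [1.2, 0.4, 0.6]
finger_gap: 0.0856
```

```bash
python3 go.py 582 -258 350
```

```text
pos [273.7511 436.8046 404.0961] yaw y 100.0920607802145 tool delta [-181.7632 -738.0388   54.3884] tilt [-0.0005 -0.0007 -1.    ] F [1.2178 0.4055 0.6227] t 0.5167 q [ 49.6485 -12.1808 106.8094  -0.0013  85.4196 -50.4434]
```

Request:
arm_command --commands '[-9, -37, 0, 0, -9, -37, 0, 0, -9, -37, 0, 0, -9, -37, 0, 0, -9, -37, 0, 0]'

```text
time_s: 0.93
position: [0.3495, 0.2621, 0.4043]
orientation: [[-0.985, -0.17, -0.0], [-0.17, 0.985, -0.0], [0.0, -0.0, -1.0]]
ft_force: [0.8, 0.5, 0.4]
finger_gap: 0.0852
```

Request:
arm_command --commands '[-9, -37, 0, 0, -9, -37, 0, 0, -9, -37, 0, 0, -9, -37, 0, 0, -9, -37, 0, 0]'

```text
time_s: 1.35
position: [0.4252, 0.0873, 0.4044]
orientation: [[-0.986, -0.17, 0.0], [-0.17, 0.986, 0.0], [-0.0, 0.0, -1.0]]
ft_force: [0.3, -0.1, -0.9]
finger_gap: 0.0856
```

Request:
arm_command --commands '[-9, -37, 0, 0, -9, -37, 0, 0, -9, -37, 0, 0, -9, -37, 0, 0, -9, -37, 0, 0]'

```text
time_s: 1.77
position: [0.5011, -0.0875, 0.4042]
orientation: [[-0.986, -0.169, -0.0], [-0.169, 0.986, 0.0], [0.0, 0.0, -1.0]]
ft_force: [0.5, 0.7, 0.7]
finger_gap: 0.0853
```

Request:
arm_command --commands '[-9, -37, 0, 0, -9, -37, 0, 0, -9, -37, 0, 0, -9, -37, 0, 0, -9, -37, 0, 0]'

```text
time_s: 2.18
position: [0.577, -0.262, 0.4039]
orientation: [[-0.986, -0.169, -0.001], [-0.169, 0.986, 0.001], [0.001, 0.001, -1.0]]
ft_force: [0.5, 0.1, 0.7]
finger_gap: 0.0854
```

```bash
python3 go.py 582 -258 190
```

```text
pos [ 576.9767 -262.0309  403.8801] yaw y 99.75071514730635 tool delta [ -5.8032   2.9444 213.8781] tilt [-0.0009  0.0007 -1.    ] F [0.4745 0.0777 0.6629] t 2.1833 q [ -31.1503    4.225    91.2315    0.0062   84.6091 -130.9016]
```

Request:
arm_command --commands '[-6, 3, 40, 0, 0, 0, 40, 0, 0, 0, 40, 0, 0, 0, 40, 0, 0, 0, 40, 0]'

```text
time_s: 2.6
position: [0.5816, -0.256, 0.2024]
orientation: [[-0.986, -0.169, -0.001], [-0.169, 0.986, 0.0], [0.0, 0.0, -1.0]]
ft_force: [-0.4, 0.5, -0.3]
finger_gap: 0.0853
```

Request:
arm_command --commands '[0, 0, 14, 0, 0, 6, 0, 0, 0, 6, 0, 0]'

```text
time_s: 2.85
position: [0.5801, -0.2443, 0.1909]
orientation: [[-0.986, -0.169, -0.001], [-0.169, 0.986, 0.0], [0.001, 0.0, -1.0]]
ft_force: [0.3, -1.6, 0.4]
finger_gap: 0.0852
```

```bash
python3 - <<'E'
from m import *
p,d=snap('scene','s1.png')
a=cv2.imread('pics/s1.png')[150:320,120:360];cv2.imwrite('pics/s1c.png',cv2.resize(a,None,fx=3,fy=3,interpolation=cv2.INTER_CUBIC))
print(readout.get_state()['ft_force'])
E
python3 go.py 568 -177 190
```

```text
[ 0.5024 -0.2981 -0.6919]
pos [ 580.7047 -243.5935  192.7262] yaw y 99.80201807417917 tool delta [ 1.187  67.7875  2.6405] tilt [ 0.0021 -0.0009 -1.    ] F [ 0.5024 -0.2981 -0.6919] t 2.9 q [ -29.5262   15.8078   99.7486    0.0155   64.3151 -129.335 ]
```

View pics/s1c.png

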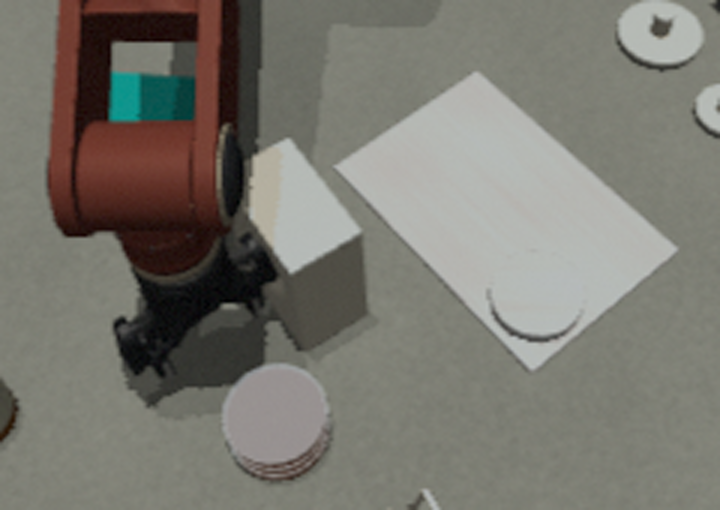

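The hand is behind the chamber (crop pixel 265,270), with the finger about 10 mm short of its lower face. Next I push slowly.

Request:
arm_command --commands '[0, 4, 1, 0, 0, 4, 1, 0, 0, 4, 0, 0, 0, 4, 0, 0, 0, 4, 0, 0]'

```text
time_s: 3.32
position: [0.5772, -0.2248, 0.1903]
orientation: [[-0.985, -0.17, 0.003], [-0.17, 0.985, -0.002], [-0.002, -0.003, -1.0]]
ft_force: [0.3, -5.5, 3.7]
finger_gap: 0.0852
```

Request:
arm_command --commands '[0, 4, 0, 0, 0, 4, 0, 0, 0, 4, 0, 0, 0, 4, 0, 0, 0, 4, 0, 0]'

```text
time_s: 3.73
position: [0.574, -0.2055, 0.1904]
orientation: [[-0.986, -0.17, 0.003], [-0.17, 0.986, -0.003], [-0.003, -0.004, -1.0]]
ft_force: [1.4, -5.1, 2.8]
finger_gap: 0.0851
```

```bash
cat > ch.py <<'E'
from m import *
from scipy.spatial.transform import Rotation
p,d=snap('top');W=world('top',d);Z=W[...,2]
m=(Z>.142)&(Z<.156)&(W[...,0]>.48)&(W[...,0]<.66)&(W[...,1]>-.19)&(W[...,1]<.05)&(p.min(2)>100)
n,l,st,_=cv2.connectedComponentsWithStats(m.astype(np.uint8));m=l==1+st[1:,4].argmax()
r=rect(W,m);b=cv2.boxPoints(r);print('rect',r,m.sum())
f=np.array([598.,-27.5]);px=np.array([-.175,.985]);py=np.array([.985,.175])
for q in b: print(q,'platex',(q-f)@px,'lat',(q-f)@py)
print('F',readout.get_state()['ft_force'],readout.get_state()['position']*1000)
E
python3 ch.py
```

```text
rect ((550.96875, -98.28789520263672), (119.69464874267578, 67.66950225830078), 6.611143589019775) 643
[487.624  -71.5684] platex -24.091547775268555 lat -116.43233253479004
[ 495.4148 -138.7879] platex -91.66616806030274 lat -120.52184005737305
[ 614.3135 -125.0074] platex -98.8996629333496 lat -0.9950233459472653
[606.5227 -57.7879] platex -31.325042648315428 lat 3.094484176635742
F [ 2.0129 -4.9536  3.2461] [ 573.8487 -204.8705  190.1681]
```

Request:
arm_command --commands '[0, 4, 0, 0, 0, 4, 0, 0, 0, 4, 0, 0, 0, 4, 0, 0, 0, 4, 0, 0]'

```text
time_s: 4.2
position: [0.5706, -0.1859, 0.1902]
orientation: [[-0.986, -0.169, 0.003], [-0.169, 0.986, -0.003], [-0.003, -0.003, -1.0]]
ft_force: [0.5, -5.1, 2.4]
finger_gap: 0.0855
```

Request:
arm_command --commands '[0, 3, 0, 0, 0, 2, 0, 0, 0, 2, 0, 0]'

```text
time_s: 4.45
position: [0.5694, -0.1789, 0.1901]
orientation: [[-0.986, -0.17, 0.003], [-0.17, 0.986, -0.002], [-0.003, -0.003, -1.0]]
ft_force: [1.7, -4.9, 2.7]
finger_gap: 0.0855
```

```bash
python3 ch.py
```

```text
rect ((544.3898315429688, -70.28751373291016), (119.12371826171875, 63.661617279052734), 7.934830665588379) 622
[481.0041 -46.9838] platex 1.282766494750974 lat -118.65066352844238
[ 489.7924 -110.0359] platex -62.361510887146 lat -121.02827610015869
[607.7756 -93.5912] platex -66.81061492919922 lat -1.93696807861328
[598.9873 -30.5391] platex -3.166337547302246 lat 0.4406444931030274
F [ 0.9126 -5.5877  2.9913] [ 569.2864 -178.6482  190.0091]
```

Run:
```python
from m import *
p,d=snap('scene','s2.png')
a=cv2.imread('pics/s2.png')[160:310,150:350];cv2.imwrite('pics/s2c.png',cv2.resize(a,None,fx=4,fy=4,interpolation=cv2.INTER_CUBIC))
```

```text
(no output)
```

View pics/s2c.png

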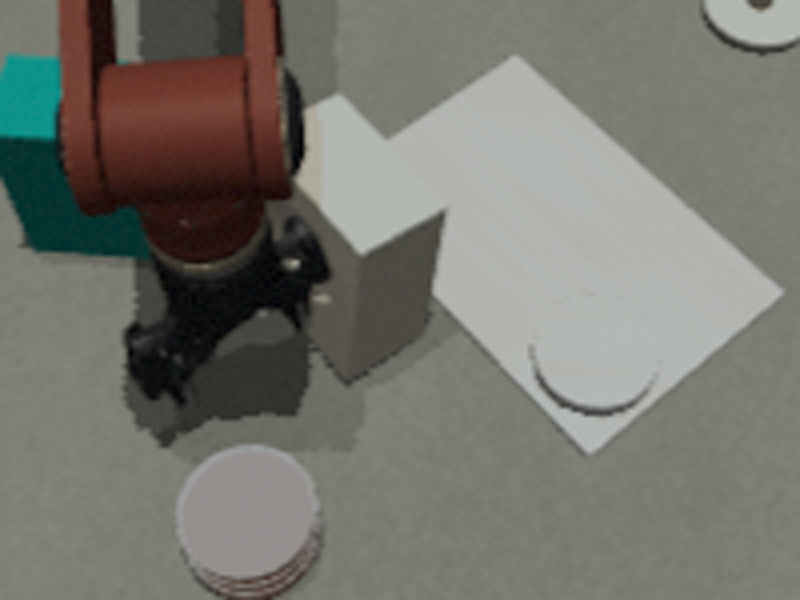

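The chamber stands a few mm short of the plate at its far corner (crop 430,310, against the plate edge at about 440,295). I'll fit its top plane to check whether it is leaning.

```bash
cat > tilt.py <<'E'
from m import *
f=np.array([.598,-.0275]);px=np.array([-.175,.985]);py=np.array([.985,.175])
for n in('scene','top'):
    p,d=snap(n);W=world(n,d);X=(W[...,:2]-f)@px;Y=(W[...,:2]-f)@py;Z=W[...,2]
    m=(Z>.13)&(Z<.17)&(X>-.09)&(X<.03)&(abs(Y+.06)<.062)&(p.min(2)>100)
    m=cv2.erode(m.astype(np.uint8),np.ones((3,3)))>0
    A=np.c_[X[m],Y[m],np.ones(m.sum())];c=np.linalg.lstsq(A,Z[m],rcond=None)[0];print(n,m.sum(),'slope',c[:2],'z',Z[m].mean(),'X range',np.percentile(X[m],[2,98]))
    # side face / back: max X by height band
    for lo in(.01,.03,.06,.09,.12,.145):
        b=(Z>lo)&(Z<lo+.015)&(abs(Y+.06)<.066)&(X>-.09)&(X<.05)&(p.min(2)>50)
        if b.sum()>5: print(lo,b.sum(),'X',np.round(np.percentile(X[b],[1,5,50,95,99])*1000,1),'Ymax',np.round(np.percentile(Y[b],[1,99])*1000,1))
print(readout.get_state()['ft_force'],readout.get_state()['moment'])
E
python3 tilt.py
```

```text
scene 643 slope [-0.1529 -0.0058] z 0.15375325462463232 X range [-0.0671 -0.0076]
0.01 70 X [-87.9 -85.7 -57.1  27.1  36. ] Ymax [-112.7    1.4]
0.03 63 X [-89.8 -89.7 -58.3 -25.8 -23.1] Ymax [-114.2    1.8]
0.06 108 X [-88.3 -87.4 -73.8 -23.1 -17.5] Ymax [-115.3    1.2]
0.09 85 X [-83.1 -82.6 -61.9 -17.1 -13.5] Ymax [-99.6   2. ]
0.12 114 X [-88.1 -81.3 -69.6 -13.5  -8.1] Ymax [-75.9   1.8]
0.145 885 X [-74.2 -72.2 -35.4  -5.5  -2.2] Ymax [-115.7    1. ]
top 647 slope [-0.1499 -0.006 ] z 0.15235455513771742 X range [-0.0659 -0.0051]
0.01 36 X [-29.6  -3.7  24.1  45.1  48.3] Ymax [-121.2   -0.4]
0.06 7 X [-86.  -85.6 -82.1 -20.9 -20.1] Ymax [-120.5  -12.8]
0.12 11 X [-82.7 -82.4 -75.9  -3.3  -2. ] Ymax [-119.9   -3.4]
0.145 770 X [-70.2 -65.1 -31.9  -4.   -1.1] Ymax [-118.2   -2. ]
[ 2.0234 -4.0383  4.1822] [-0.3489 -0.2685 -0.0447]
```

The top plane slopes by 0.15, so the chamber leans about 9° and its heel is still about 25 mm short. The contact, on a knuckle of the finger, is too high. I'll ease back until it stands upright, lower the hand and push again.

Request:
arm_command --commands '[0, -2, 0, 0, 0, -2, 0, 0, 0, -2, 0, 0, 0, -2, 0, 0, 0, -2, 0, 0]'

```text
time_s: 5.07
position: [0.5699, -0.1881, 0.1878]
orientation: [[-0.985, -0.17, -0.002], [-0.17, 0.985, 0.001], [0.002, 0.001, -1.0]]
ft_force: [0.3, -1.5, -0.6]
finger_gap: 0.0852
```

Request:
arm_command --commands '[0, -2, 0, 0, 0, -2, 0, 0, 0, -3, 0, 0, 0, -3, 0, 0, 0, -3, 0, 0]'

```text
time_s: 5.48
position: [0.5726, -0.2012, 0.1887]
orientation: [[-0.986, -0.17, -0.0], [-0.17, 0.986, 0.0], [-0.0, 0.0, -1.0]]
ft_force: [0.2, 0.7, -0.0]
finger_gap: 0.0853
```

```bash
python3 tilt.py; python3 ch.py
```

```text
scene 700 slope [-0.0024  0.0009] z 0.15053213368459492 X range [-0.0846 -0.0297]
0.01 59 X [-87.3 -85.3 -52.3  40.2  45.9] Ymax [-118.6    1.2]
0.03 56 X [-89.6 -87.5 -61.7 -30.5 -27.8] Ymax [-115.6    2.1]
0.06 51 X [-88.8 -87.1 -60.  -32.4 -29.7] Ymax [-1.9  1.4]
0.09 56 X [-88.6 -85.8 -60.3 -31.7 -28. ] Ymax [-2.4  0.9]
0.12 62 X [-89.1 -85.4 -55.  -28.2 -27.4] Ymax [-2.   1.6]
0.145 883 X [-89.4 -85.9 -54.8 -27.6 -24.9] Ymax [-118.2    0.3]
top 625 slope [ 0.0025 -0.0071] z 0.14930008683508053 X range [-0.0847 -0.0274]
0.01 33 X [-24.7 -24.3  20.1  44.1  48. ] Ymax [-119.    -5.5]
0.03 8 X [-34.7 -33.6 -23.9 -21.7 -21.6] Ymax [-121.    -4.7]
0.06 9 X [-42.7 -41.6 -23.1 -21.  -20.9] Ymax [-121.2  -19.1]
0.09 9 X [-54.1 -53.  -23.9 -21.6 -21.4] Ymax [-121.7  -13.7]
0.12 14 X [-56.  -46.1 -23.1 -21.  -20.9] Ymax [-121.3   -3.8]
0.145 732 X [-89.2 -85.4 -53.1 -25.5 -22.7] Ymax [-119.2   -2.6]
[ 0.1276  0.7467 -0.2818] [ 0.0154 -0.0182 -0.0477]
rect ((548.1459350585938, -95.16233825683594), (119.13040924072266, 70.06668090820312), 8.235454559326172) 776
[484.1767 -69.0225] platex -20.980558815002443 lat -119.3823556137085
[ 494.2132 -138.3666] platex -91.04092315673827 lat -121.63162841796876
[ 612.1151 -121.3022] platex -94.86531948089599 lat -2.512000770568846
[602.0786 -51.9581] platex -24.804955139160157 lat -0.2627279663085935
F [ 0.0035 -0.2341  0.7857] [ 572.637  -201.1614  188.7929]
```

Request:
arm_command --commands '[0, -3, 4, 0, 0, 0, 4, 0, 0, 0, 3, 0, 0, 0, 2, 0, 0, 0, 0, 0]'

```text
time_s: 6.05
position: [0.5727, -0.2037, 0.1747]
orientation: [[-0.985, -0.17, -0.001], [-0.17, 0.985, 0.001], [0.001, 0.001, -1.0]]
ft_force: [0.5, 0.7, -0.6]
finger_gap: 0.0855
```

Request:
arm_command --commands '[0, 0, 1, 0, 0, 0, 1, 0, 0, 0, 1, 0, 0, 0, 1, 0, 0, 0, 0, 0]'

```text
time_s: 6.47
position: [0.573, -0.2039, 0.1715]
orientation: [[-0.985, -0.17, -0.0], [-0.17, 0.985, 0.0], [0.0, 0.0, -1.0]]
ft_force: [0.1, 0.6, 0.6]
finger_gap: 0.0855
```

Request:
arm_command --commands '[0, 3, 2, 0, 0, 3, 2, 0, 0, 3, 0, 0, 0, 3, 0, 0, 0, 3, 0, 0]'

```text
time_s: 6.88
position: [0.5705, -0.1891, 0.1678]
orientation: [[-0.985, -0.17, -0.0], [-0.17, 0.985, -0.001], [0.0, -0.001, -1.0]]
ft_force: [-0.9, -5.2, 3.1]
finger_gap: 0.0855
```

Request:
arm_command --commands '[0, 3, 0, 0, 0, 3, 0, 0, 0, 3, 0, 0, 0, 3, 0, 0, 0, 3, 0, 0]'

```text
time_s: 7.3
position: [0.5688, -0.1749, 0.1691]
orientation: [[-0.986, -0.169, 0.003], [-0.169, 0.986, -0.002], [-0.003, -0.003, -1.0]]
ft_force: [0.7, -5.0, 2.3]
finger_gap: 0.0851
```

```bash
python3 tilt.py|grep -E 'slope|^\['; python3 ch.py
```

```text
scene 578 slope [-0.0001  0.0034] z 0.15064916186260796 X range [-0.077  -0.0186]
top 551 slope [-0.0071 -0.0032] z 0.1492087659950102 X range [-0.0746 -0.0163]
[ 0.786  -2.9175  3.2323] [-0.213  -0.0834 -0.0577]
rect ((546.7595825195312, -83.98582458496094), (118.86299896240234, 69.88935852050781), 11.28786563873291) 676
[481.6377 -61.3501] platex -12.978984203338623 lat -120.54064455032349
[ 495.3177 -129.8876] platex -82.88236572265625 lat -119.05984252929687
[ 611.8815 -106.6215] platex -80.36394035339356 lat -0.1730158233642575
[598.2014 -38.0841] platex -10.460562591552733 lat -1.6538185119628905
F [ 2.7176 -2.9139  4.1656] [ 568.708  -174.5514  168.8319]
```

Request:
arm_command --commands '[0, 3, 0, 0, 0, 3, 0, 0, 0, 2, 0, 0, 0, 2, 0, 0, 0, 2, 0, 0]'

```text
time_s: 7.87
position: [0.5666, -0.1639, 0.1691]
orientation: [[-0.985, -0.171, 0.002], [-0.171, 0.985, -0.004], [-0.001, -0.005, -1.0]]
ft_force: [-2.5, -12.2, 6.7]
finger_gap: 0.0855
```

Request:
arm_command --commands '[0, 1, 0, 0, 0, 1, 0, 0, 0, 0, 0, 0]'

```text
time_s: 8.12
position: [0.566, -0.1629, 0.1693]
orientation: [[-0.985, -0.171, 0.001], [-0.171, 0.985, -0.006], [0.0, -0.006, -1.0]]
ft_force: [-3.1, -14.6, 6.8]
finger_gap: 0.0853
```

```bash
python3 tilt.py|grep -E 'slope|^\['; python3 ch.py
```

```text
scene 541 slope [-0.003   0.0012] z 0.1506995834376352 X range [-0.066  -0.0073]
top 525 slope [-0.0012 -0.0041] z 0.14908985442896444 X range [-0.0636 -0.0054]
[ -3.7615 -13.6402   6.8791] [-1.2647  0.3928  0.2837]
rect ((543.7246704101562, -73.38496398925781), (119.25115203857422, 69.67350006103516), 10.378100395202637) 667
[478.799  -49.8593] platex -1.163704547882081 lat -121.32587659835815
[ 491.3501 -118.3929] platex -70.86581508636475 lat -120.95638767242431
[608.6504 -96.9107] platex -70.23331825256348 lat -1.6562306976318353
[596.0992 -28.377 ] platex -0.5312039566040039 lat -2.025718955993652
F [ -2.6067 -13.7767   6.7457] [ 565.9565 -162.9494  169.3117]
```

The chamber is butted squarely: its back corners are at −1.2 and −0.5 mm from the edge, yaw is 0.3° off, it stands upright, and the force rose to 14 N. I now back off and rise to the solid band near the top.

Request:
arm_command --commands '[0, -3, 0, 0, 0, -6, 0, 0, 2, -8, 0, 0, 2, -8, -20, 0, 2, 0, -35, 0]'

```text
time_s: 8.68
position: [0.5615, -0.1862, 0.2175]
orientation: [[-0.986, -0.169, -0.01], [-0.169, 0.986, 0.005], [0.009, 0.007, -1.0]]
ft_force: [0.2, -0.3, -0.4]
finger_gap: 0.0853
```

Request:
arm_command --commands '[0, 0, -35, 0, 0, 0, -35, 0, 0, 12, 0, 0, 0, 6, 0, 0, 0, 3, 0, 0]'

```text
time_s: 9.1
position: [0.5597, -0.1646, 0.2914]
orientation: [[-0.985, -0.17, -0.002], [-0.17, 0.985, 0.001], [0.002, 0.002, -1.0]]
ft_force: [0.3, -0.2, -0.8]
finger_gap: 0.0854
```

```bash
python3 tilt.py|grep -E 'slope|^\['; python3 ch.py
```

```text
scene 552 slope [0.0075 0.0022] z 0.15057338515038013 X range [-0.0663 -0.0075]
top 559 slope [0.0114 0.0009] z 0.1490138348335664 X range [-0.0635 -0.0055]
[ 0.0219  0.8095 -0.4509] [-0.0142  0.0164 -0.0253]
rect ((543.7713623046875, -73.71913146972656), (119.096923828125, 69.8554458618164), 10.745170593261719) 683
[478.7551 -50.5061] platex -1.7931597709655787 lat -121.48233018875122
[ 491.779  -119.1367] platex -71.6734990310669 lat -120.66412029266357
[608.7877 -96.9321] platex -70.27850227355957 lat -1.5247814178466783
[595.7637 -28.3015] platex -0.3981667709350586 lat -2.342991981506348
F [-0.0285 -0.0097 -0.0461] [ 559.6217 -165.0475  290.2217]
```

Request:
arm_command --commands '[0, 4, 0, 0, 0, 4, 0, 0, 0, 4, 0, 0, 0, 4, 0, 0, 0, 4, 0, 0]'

```text
time_s: 9.67
position: [0.557, -0.1456, 0.2929]
orientation: [[-0.986, -0.17, 0.0], [-0.17, 0.986, -0.0], [-0.0, -0.0, -1.0]]
ft_force: [0.4, -1.4, 1.5]
finger_gap: 0.0856
```

Request:
arm_command --commands '[0, 4, 0, 0, 0, 4, 0, 0, 0, 4, 0, 0, 0, 4, 0, 0, 0, 4, 0, 0]'

```text
time_s: 10.08
position: [0.5534, -0.1256, 0.2926]
orientation: [[-0.985, -0.17, -0.0], [-0.17, 0.985, 0.0], [0.0, 0.0, -1.0]]
ft_force: [0.7, -0.9, 2.4]
finger_gap: 0.0853
```

```bash
python3 tilt.py
```

```text
scene 327 slope [-0.3018 -0.002 ] z 0.15487627277696575 X range [-0.0234  0.0241]
0.01 202 X [-70.8 -70.4 -23.2  -2.9  42.5] Ymax [-116.7    0. ]
0.03 191 X [-69.3 -67.9 -63.6   0.2   5.1] Ymax [-118.5   -0.2]
0.06 200 X [-60.2 -59.3 -54.7   1.1  12.6] Ymax [-117.8   -0.1]
0.09 103 X [-50.5 -50.  -40.2  16.6  22.6] Ymax [-107.7   -0.2]
0.12 110 X [-40.9 -40.1 -27.9  26.6  30.5] Ymax [-38.2   0.2]
0.145 565 X [-33.1 -31.6  11.2  34.4  36.8] Ymax [-119.4   -0.5]
top 421 slope [-0.3093 -0.0056] z 0.15333644626105386 X range [-0.0198  0.0255]
0.01 22 X [-67.8 -67.8 -45.9  48.7  49.3] Ymax [-123.9  -14.2]
0.03 14 X [-65.3 -65.2 -63.1 -61.1 -61. ] Ymax [-113.4  -70. ]
0.06 24 X [-56.2 -55.9 -52.7 -47.2   2.3] Ymax [-119.9  -69.4]
0.09 6 X [-47.  -46.7 -44.2   7.6  20.8] Ymax [-122.2  -28.4]
0.12 22 X [-39.  -37.9 -35.7  12.4  27.3] Ymax [-122.8   -5.6]
0.145 554 X [-29.8 -16.8  10.5  34.5  39.6] Ymax [-119.8   -3.9]
[ 0.011  -0.3314 -0.3472] [-0.0373 -0.0638 -0.0283]
```

Request:
arm_command --commands '[0, 4, 0, 0, 0, 4, 0, 0, 0, 3, 0, 0, 0, 3, 0, 0, 0, 3, 0, 0]'

```text
time_s: 10.6
position: [0.5506, -0.109, 0.2926]
orientation: [[-0.985, -0.17, -0.0], [-0.17, 0.985, 0.0], [0.0, 0.0, -1.0]]
ft_force: [0.4, -1.0, -0.9]
finger_gap: 0.0855
```

Request:
arm_command --commands '[0, 3, 0, 0, 0, 3, 0, 0, 0, 3, 0, 0, 0, 3, 0, 0, 0, 3, 0, 0]'

```text
time_s: 11.02
position: [0.5481, -0.0943, 0.2926]
orientation: [[-0.985, -0.17, -0.0], [-0.17, 0.985, 0.0], [0.0, 0.0, -1.0]]
ft_force: [0.5, -0.4, -0.1]
finger_gap: 0.0852
```

Request:
arm_command --commands '[0, 3, 0, 0, 0, 3, 0, 0, 0, 3, 0, 0, 0, 3, 0, 0, 0, 0, 0, 0]'

```text
time_s: 11.43
position: [0.546, -0.0823, 0.2927]
orientation: [[-0.985, -0.17, -0.0], [-0.17, 0.985, 0.0], [0.0, 0.0, -1.0]]
ft_force: [0.1, -0.1, -0.3]
finger_gap: 0.0851
```

Run:
```python
from m import *
p,d=snap('scene','s3.png')
a=cv2.imread('pics/s3.png')[120:300,150:370];cv2.imwrite('pics/s3c.png',cv2.resize(a,None,fx=3,fy=3,interpolation=cv2.INTER_CUBIC))
```

```text
(no output)
```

View pics/s3c.png

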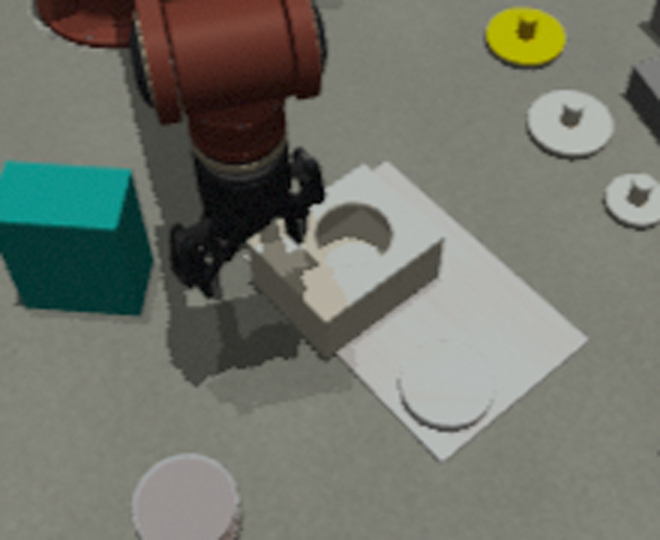

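The chamber lies on its back on the plate with the mouth up (crop 353,235), its foot end at the front edge. I raise the hand and move toward the lid.

Request:
arm_command --commands '[0, -10, -40, 0, 0, 0, -40, 0, 0, 38, -20, 0, 0, 38, 0, 0, 0, 38, 0, 0]'

```text
time_s: 11.9
position: [0.5289, 0.0191, 0.3952]
orientation: [[-0.986, -0.167, 0.005], [-0.167, 0.986, -0.0], [-0.005, -0.001, -1.0]]
ft_force: [-0.6, 0.5, -1.5]
finger_gap: 0.0858
```

```bash
python3 - <<'E'
from m import *
for n,nm in(('top',0),('scene',0)):
    p,d=snap(n);W=world(n,d);Z=W[...,2]
    R=np.hypot(W[...,0]-.4735,W[...,1]-.348)
    m=(R<.06)&(Z>.0085)&(Z<.018)&(p.min(2)>80); k=(R<.03)&(Z>.036)&(Z<.055)
    def circ(m):
        return [np.round(v,1) for v in cv2.minEnclosingCircle((W[m][:,:2]*1000).astype(np.float32))]
    print(n,'disc',circ(m),m.sum(),W[m].mean(0),np.median(Z[m]),'knob',circ(k) if k.any() else None,W[k].mean(0),k.sum())
    f=np.array([.598,-.0275]);px=np.array([-.175,.985]);py=np.array([.985,.175])
    m=(Z>.066)&(Z<.086)&(W[...,0]>.44)&(W[...,0]<.66)&(W[...,1]>-.08)&(W[...,1]<.16)&(p.min(2)>70)
    nn,l,st,_=cv2.connectedComponentsWithStats(m.astype(np.uint8));m=l==1+st[1:,4].argmax()
    r=rect(W,m);b=cv2.boxPoints(r);A=np.c_[W[m][:,:2],np.ones(m.sum())];print('face',r,m.sum(),np.median(Z[m]),np.linalg.lstsq(A,Z[m],rcond=None)[0])
    for q in b: print('platex',(q/1000-f)@px*1000,'lat',(q/1000-f)@py*1000)
    # hole contour -> plane z
    cs,h=cv2.findContours(m.astype(np.uint8),cv2.RETR_CCOMP,cv2.CHAIN_APPROX_NONE)
    c=max((c for c,hh in zip(cs,h[0]) if hh[3]>=0),key=cv2.contourArea)[:,0]
    pts=W[c[:,1],c[:,0]];pts=pts[np.isfinite(pts[:,0])]*1000
    from scipy.optimize import least_squares
    s=least_squares(lambda v:np.hypot(pts[:,0]-v[0],pts[:,1]-v[1])-v[2],[*pts[:,:2].mean(0),38],loss='soft_l1');print('mouth',s.x,len(pts))
E
python3 go.py 473.5 348.2 350
```

```text
top disc [array([473.7, 348.2]), np.float64(48.1)] 486 [0.4732 0.3479 0.0124] 0.011905576921648443 knob [array([473.1, 347.6]), np.float64(10.8)] [0.4735 0.3471 0.0415] 34
face ((488.8648376464844, 39.240318298339844), (111.03495788574219, 72.00767517089844), 88.66788482666016) 411 0.07462186528974359 [-0.0016  0.0056  0.0752]
platex 37.5172115901485 lat -142.11052537683398
platex 23.270377171412104 lat -71.4951049468666
platex 132.15852985084055 lat -49.5266590851545
platex 146.4053651869297 lat -120.14207935214041
mouth [510.4368  80.529    3.9946] 6
scene disc [array([474.3, 344.7]), np.float64(50.3)] 412 [0.4786 0.343  0.0135] 0.01352741072686001 knob [array([475.8, 344.9]), np.float64(10.3)] [0.4766 0.3444 0.0424] 33
face ((527.240966796875, 22.2679443359375), (122.11537170410156, 151.8927459716797), 10.04838752746582) 1424 0.0765218418838498 [-0.0059 -0.0027  0.0795]
platex 137.41054003983734 lat -122.03745225697753
platex -14.546722044050703 lat -122.1062867555022
platex -14.602033682912591 lat 0.06095647558572264
platex 137.3552247315645 lat 0.12979032218458283
mouth [526.3599  31.6434  38.755 ] 69
pos [527.8747  22.151  392.8522] yaw y 100.06713670999216 tool delta [ -3.3986 330.4823  43.2521] tilt [ 0.0011  0.0014 -1.    ] F [ 0.5579 -0.4648 -0.7491] t 12.0 q [  -5.688    -9.9317  105.9442    0.0872   83.9324 -105.7643]
```

The chamber sits well: X runs from −15 to +137 mm, it is square, and its face is at 76 mm. The lid is at about (474.4, 346.3), averaged over both cameras. Next I go above it.

Request:
arm_command --commands '[0, 40, 0, 0, 0, 40, 0, 0, 0, 40, 0, 0, 0, 40, 0, 0, 0, 40, 10, 0]'

```text
time_s: 12.42
position: [0.4949, 0.217, 0.3843]
orientation: [[-0.986, -0.169, 0.004], [-0.169, 0.986, 0.001], [-0.005, 0.0, -1.0]]
ft_force: [0.8, 0.4, 1.0]
finger_gap: 0.0851
```

Request:
arm_command --commands '[0, 40, 20, 0, 0, 40, 30, 0, 0, 30, 30, 0, 0, 18, 30, 0, 0, 0, 0, 0]'

```text
time_s: 12.83
position: [0.4718, 0.3331, 0.2713]
orientation: [[-0.985, -0.173, -0.011], [-0.173, 0.985, -0.005], [0.012, -0.003, -1.0]]
ft_force: [-1.2, -1.4, -1.7]
finger_gap: 0.0856
```

```bash
python3 go.py 474.4 346.3 189
```

```text
pos [471.8361 333.1305 271.3152] yaw y 99.96340738343574 tool delta [-5.7695 12.7847 82.2135] tilt [-0.011  -0.0051 -0.9999] F [-1.2161 -1.4333 -1.683 ] t 12.8333 q [ 27.8357   3.6344 105.0599   0.0377  72.001  -72.1386]
```

Request:
arm_command --commands '[-4, 13, 20, 0, 0, 0, 20, 0, 0, 0, 20, 0, 0, 0, 0, 0, 0, 0, 0, 0]'

```text
time_s: 13.25
position: [0.4767, 0.3446, 0.2186]
orientation: [[-0.986, -0.169, -0.002], [-0.169, 0.986, -0.001], [0.002, -0.001, -1.0]]
ft_force: [0.6, 1.0, -0.6]
finger_gap: 0.0854
```

```bash
python3 go.py 474.4 346.3 189
```

```text
pos [476.6633 344.6175 218.5767] yaw y 99.72195953689027 tool delta [ 1.8919  2.0707 29.5782] tilt [-0.0017 -0.0013 -1.    ] F [ 0.5723  0.9736 -0.5928] t 13.25 q [ 28.6228   8.7663 105.1505  -0.0228  66.2025 -71.0899]
```

Request:
arm_command --commands '[2, 2, 10, 0, 0, 0, 10, 0, 0, 0, 6, 0, 0, 0, 3, 0, 0, 0, 0, 0]'

```text
time_s: 13.67
position: [0.4738, 0.3469, 0.189]
orientation: [[-0.985, -0.17, -0.001], [-0.17, 0.985, -0.001], [0.002, -0.001, -1.0]]
ft_force: [-1.2, -0.8, -1.0]
finger_gap: 0.0857
```

Request:
arm_command --commands '[0, 0, 0, 0, 0, 0, 0, 0, 0, 0, 0, 0, 0, 0, 0, 0, 0, 0, 0, 0]' --claw 1

```text
time_s: 14.08
position: [0.4742, 0.3473, 0.1904]
orientation: [[-0.985, -0.17, 0.001], [-0.17, 0.985, 0.0], [-0.001, 0.0, -1.0]]
ft_force: [-0.2, -0.8, -0.2]
finger_gap: 0.0258
```

Request:
arm_command --commands '[0, 0, 0, 0, 0, 0, 0, 0, 0, 0, 0, 0, 0, 0, 0, 0, 0, 0, 0, 0]'

```text
time_s: 14.5
position: [0.4744, 0.3473, 0.1906]
orientation: [[-0.985, -0.17, 0.001], [-0.17, 0.985, 0.0], [-0.001, 0.0, -1.0]]
ft_force: [-0.8, -1.3, 4.2]
finger_gap: 0.0201
```

Request:
arm_command --commands '[0, 0, -15, 0, 0, 0, -25, 0, 0, 0, -40, 0, 0, -20, -40, 0, 0, -35, -10, 0]'

```text
time_s: 14.92
position: [0.4841, 0.2964, 0.3239]
orientation: [[-0.985, -0.174, 0.009], [-0.174, 0.985, 0.005], [-0.01, 0.004, -1.0]]
ft_force: [1.4, 0.4, 1.3]
finger_gap: 0.0202
```

```bash
python3 go.py 525.9 31.9 320
python3 - <<'E'
from m import *
print(readout.get_state()['finger_gap'])
E
```

```text
pos [484.1492 296.3548 323.9464] yaw y 100.0037029303216 tool delta [   4.8515 -267.6994    2.9273] tilt [ 0.0089  0.0053 -0.9999] F [1.3504 0.4461 1.3235] t 14.9167 q [ 23.9477  -1.2796 104.661    0.0701  76.0292 -76.0716]
0.020170540291565297
```

Request:
arm_command --commands '[1, -32, 0, 0, 1, -32, 0, 0, 1, -32, 0, 0, 0, -28, 0, 0, 0, -16, 0, 0]'

```text
time_s: 15.33
position: [0.5038, 0.1534, 0.3163]
orientation: [[-0.986, -0.168, -0.001], [-0.168, 0.986, -0.001], [0.002, -0.001, -1.0]]
ft_force: [0.7, 0.2, -0.1]
finger_gap: 0.0202
```

Request:
arm_command --commands '[0, 0, 0, 0, 0, 0, 0, 0, 0, 0, 0, 0]'

```text
time_s: 15.58
position: [0.5037, 0.1563, 0.3167]
orientation: [[-0.985, -0.17, -0.001], [-0.17, 0.985, 0.0], [0.001, 0.001, -1.0]]
ft_force: [-0.6, -0.9, -0.7]
finger_gap: 0.0202
```

```bash
cat > lid.py <<'E'
from m import *
from scipy.optimize import least_squares
st=readout.get_state();P=st['position']*1000;print('tcp',P,'tilt',st['orientation'][:,2])
for n in('scene','top'):
    p,d=snap(n,n+'L.png');W=world(n,d);Z=W[...,2]*1000
    D=P[2]-182.5+5   # disc top
    R=np.hypot(W[...,0]*1000-P[0],W[...,1]*1000-P[1])
    m=(R<60)&(abs(Z-D)<6)&(p.min(2)>70)
    if m.sum()>30:
        w=W[m]*1000;c=cv2.minEnclosingCircle(w[:,:2].astype(np.float32));A=np.c_[w[:,:2]-P[:2],np.ones(len(w))]
        hull=cv2.convexHull(w[:,:2].astype(np.float32))[:,0]
        hf=hull
        s=least_squares(lambda v:np.hypot(hf[:,0]-v[0],hf[:,1]-v[1])-47.5,c[0],loss='soft_l1').x
        print(n,'disc',c,m.sum(),'fit',s,'rel tcp',s-P[:2],'plane',np.linalg.lstsq(A,w[:,2],rcond=None)[0],'exp',D)
    m=(Z>66)&(Z<86)&(W[...,0]>.44)&(W[...,0]<.66)&(W[...,1]>-.08)&(W[...,1]<.16)&(p.min(2)>70)
    nn,l,sx,_=cv2.connectedComponentsWithStats(m.astype(np.uint8));m=l==1+sx[1:,4].argmax()
    cs,h=cv2.findContours(m.astype(np.uint8),cv2.RETR_CCOMP,cv2.CHAIN_APPROX_NONE)
    hs=[c for c,hh in zip(cs,h[0]) if hh[3]>=0]
    print(n,'face',rect(W,m),m.sum())
    if hs:
        c=max(hs,key=cv2.contourArea)[:,0];pts=W[c[:,1],c[:,0]]*1000
        s=least_squares(lambda v:np.hypot(pts[:,0]-v[0],pts[:,1]-v[1])-v[2],[*pts[:,:2].mean(0),38],loss='soft_l1');print(n,'mouth',s.x,len(pts))
E
python3 lid.py; python3 -c "
import cv2
a=cv2.imread('pics/sceneL.png')[90:290,180:400];cv2.imwrite('pics/sceneLc.png',cv2.resize(a,None,fx=3,fy=3,interpolation=cv2.INTER_CUBIC))"
```

```text
tcp [503.7125 156.2818 316.7078] tilt [-0.0011  0.0004 -1.    ]
scene disc ((505.0890808105469, 155.378662109375), 48.47659683227539) 428 fit [504.9591 155.0067] rel tcp [ 1.2466 -1.2751] plane [  0.0041   0.0006 139.6444] exp 139.2078003976104
scene face ((526.6463012695312, 22.16838836669922), (122.63894653320312, 151.9580535888672), 9.957181930541992) 1438
scene mouth [526.1536  31.5305  38.8168] 68
top disc ((484.1735534667969, 150.51824951171875), 42.98258972167969) 77 fit [503.4745 157.2059] rel tcp [-0.238   0.9241] plane [  0.0189  -0.0047 138.7179] exp 139.2078003976104
top face ((525.411865234375, 23.586105346679688), (120.3667984008789, 149.7252655029297), 10.125811576843262) 1293
top mouth [523.3874  33.2796  38.9839] 68
```

View pics/sceneLc.png

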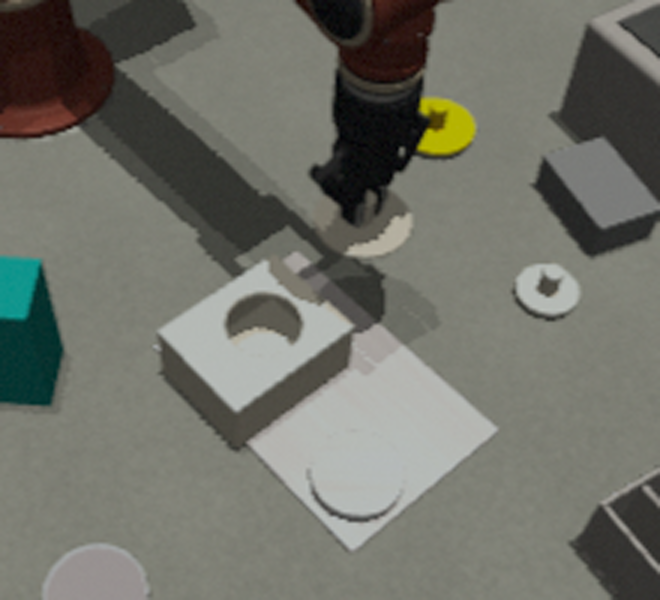

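The lid is held level (crop 365,230) and the mouth is clear at (263,322). Both cameras agree on the lid-to-mouth offset, which puts the TCP target at (524.0, 32.7) with a seated height of about z 258.5.

Request:
arm_command --commands '[1, -30, 0, 0, 0, -30, 0, 0, 0, -30, 0, 0, 0, -25, 0, 0, 0, -10, 0, 0]'

```text
time_s: 16.1
position: [0.5246, 0.0311, 0.3173]
orientation: [[-0.986, -0.169, 0.0], [-0.169, 0.986, -0.001], [-0.0, -0.001, -1.0]]
ft_force: [-0.4, 0.0, -0.7]
finger_gap: 0.0201
```

Request:
arm_command --commands '[0, 0, 15, 0, 0, 0, 10, 0, 0, 0, 0, 0]'

```text
time_s: 16.35
position: [0.5231, 0.0334, 0.2892]
orientation: [[-0.985, -0.171, -0.006], [-0.171, 0.985, 0.001], [0.005, 0.002, -1.0]]
ft_force: [-0.3, 0.2, -1.0]
finger_gap: 0.0202
```

```bash
python3 go.py 524 32.7 270;python3 lid.py
```

```text
pos [523.1183  33.3875 289.2072] yaw y 99.82437917004658 tool delta [-0.8541 -0.8623 19.2014] tilt [-0.0056  0.0009 -1.    ] F [-0.2726  0.2256 -1.0076] t 16.35 q [  -4.4908   -4.9656  111.7242    0.025    73.5633 -104.3226]
tcp [523.1183  33.3875 289.2072] tilt [-0.0056  0.0009 -1.    ]
scene disc ((524.8037719726562, 31.849878311157227), 48.386741638183594) 453 fit [523.965  31.826] rel tcp [ 0.8467 -1.5615] plane [ -0.0067   0.0048 112.3098] exp 111.70719103541722
scene face ((527.1931762695312, 21.732376098632812), (123.23340606689453, 151.6207733154297), 10.061978340148926) 1055
scene mouth [582.3427 -39.6183   4.5087] 4
top disc ((494.3236083984375, 38.81730651855469), 37.00645065307617) 130 fit [522.9589  34.2541] rel tcp [-0.1593  0.8666] plane [  0.0189   0.0096 112.415 ] exp 111.70719103541722
top face ((486.7225646972656, 48.099700927734375), (53.20476150512695, 87.72640991210938), 9.74720573425293) 211
top mouth [463.4262  74.416    3.2829] 4
```

Request:
arm_command --commands '[-1, -1, 10, 0, 0, 0, 8, 0, 0, 0, 0, 0, 0, 0, 0, 0]'

```text
time_s: 16.78
position: [0.525, 0.0319, 0.2733]
orientation: [[-0.985, -0.17, -0.002], [-0.17, 0.985, 0.0], [0.002, 0.0, -1.0]]
ft_force: [-0.4, 0.6, -1.3]
finger_gap: 0.0199
```

Request:
arm_command --commands '[0, 0, 2, 0, 0, 0, 2, 0, 0, 0, 2, 0, 0, 0, 0, 0]'

```text
time_s: 17.12
position: [0.5252, 0.0316, 0.2679]
orientation: [[-0.986, -0.17, -0.001], [-0.17, 0.986, 0.0], [0.0, 0.0, -1.0]]
ft_force: [-0.0, -0.0, -0.3]
finger_gap: 0.0199
```

```bash
python3 go.py 524 32.7 258.5
```

```text
pos [525.2481  31.6409 267.9427] yaw y 99.76741578775061 tool delta [1.0457 1.2542 9.4434] tilt [-0.0005  0.     -1.    ] F [-0.0173 -0.0396 -0.2796] t 17.1167 q [  -4.659    -3.2521  112.3173    0.0001   70.964  -104.4265]
```

Request:
arm_command --commands '[1, 1, 1, 0, 0, 0, 1, 0, 0, 0, 1, 0, 0, 0, 1, 0, 0, 0, 0, 0]'

```text
time_s: 17.53
position: [0.5241, 0.0325, 0.264]
orientation: [[-0.985, -0.17, -0.0], [-0.17, 0.985, 0.0], [0.0, 0.0, -1.0]]
ft_force: [-0.5, 0.0, -1.4]
finger_gap: 0.0206
```

Request:
arm_command --commands '[0, 0, 1, 0, 0, 0, 1, 0, 0, 0, 0, 0]'

```text
time_s: 17.78
position: [0.5242, 0.0325, 0.262]
orientation: [[-0.986, -0.17, -0.0], [-0.17, 0.986, 0.0], [0.0, 0.0, -1.0]]
ft_force: [-0.2, -0.3, -1.1]
finger_gap: 0.0201
```

Request:
arm_command --commands '[0, 0, 1, 0, 0, 0, 1, 0, 0, 0, 1, 0, 0, 0, 0, 0]'

```text
time_s: 18.12
position: [0.5241, 0.0325, 0.259]
orientation: [[-0.986, -0.17, -0.0], [-0.17, 0.986, 0.0], [0.0, 0.0, -1.0]]
ft_force: [0.1, -0.8, -1.0]
finger_gap: 0.0202
```

Request:
arm_command --commands '[0, 0, 0.5, 0, 0, 0, 0, 0, 0, 0, 0, 0]'

```text
time_s: 18.37
position: [0.5242, 0.0325, 0.2588]
orientation: [[-0.985, -0.17, -0.0], [-0.17, 0.985, -0.0], [0.0, -0.0, -1.0]]
ft_force: [-0.2, 0.2, -1.4]
finger_gap: 0.0201
```

```bash
python3 lid.py|grep -E 'tcp|disc'
```

```text
tcp [524.2293  32.4808 258.7586] tilt [-0.0001 -0.     -1.    ]
scene disc ((524.2349853515625, 32.38409423828125), 59.84604263305664) 678 fit [535.1067  27.0313] rel tcp [10.8774 -5.4495] plane [-0.0044  0.0021 80.2194] exp 81.25859170337344
top disc ((494.88232421875, 41.875328063964844), 42.289710998535156) 175 fit [512.9402  37.4561] rel tcp [-11.2891   4.9753] plane [ 0.1215 -0.0184 84.3008] exp 81.25859170337344
```

Request:
arm_command --commands '[0, 0, 0.5, 0, 0, 0, 0.5, 0, 0, 0, 0, 0]'

```text
time_s: 18.72
position: [0.5244, 0.0325, 0.2585]
orientation: [[-0.985, -0.17, -0.0], [-0.17, 0.985, -0.0], [0.0, -0.0, -1.0]]
ft_force: [-2.7, -0.5, 5.4]
finger_gap: 0.02
```

Request:
arm_command --commands '[0, 0, 0.5, 0, 0, 0, 0, 0]'

```text
time_s: 18.88
position: [0.5244, 0.0325, 0.2585]
orientation: [[-0.985, -0.17, -0.0], [-0.17, 0.985, -0.0], [0.0, -0.0, -1.0]]
ft_force: [-4.9, 0.0, 7.2]
finger_gap: 0.0203
```

Contact came at 258.5, exactly the expected seated height. I release and retreat straight up.

Request:
arm_command --commands '[0, 0, -0.5, 0, 0, 0, 0, 0, 0, 0, 0, 0, 0, 0, 0, 0, 0, 0, 0, 0]' --claw 0

```text
time_s: 19.3
position: [0.5242, 0.0325, 0.2575]
orientation: [[-0.985, -0.17, -0.0], [-0.17, 0.985, 0.0], [0.0, 0.0, -1.0]]
ft_force: [-0.1, -0.3, 0.5]
finger_gap: 0.0789
```

Request:
arm_command --commands '[0, 0, 0, 0, 0, 0, -5, 0, 0, 0, -20, 0, 0, 0, -40, 0, 0, 0, -40, 0]'

```text
time_s: 19.72
position: [0.5234, 0.0325, 0.3623]
orientation: [[-0.985, -0.17, -0.004], [-0.17, 0.985, 0.0], [0.004, 0.001, -1.0]]
ft_force: [1.0, -0.5, 1.4]
finger_gap: 0.0856
```

Request:
arm_command --commands '[0, 40, -30, 0, 0, 40, 0, 0, 0, 40, 0, 0, 0, 40, 0, 0, 0, 20, 0, 0]'

```text
time_s: 20.13
position: [0.4937, 0.2064, 0.3887]
orientation: [[-0.985, -0.172, 0.001], [-0.172, 0.985, 0.002], [-0.001, 0.002, -1.0]]
ft_force: [0.4, -0.3, 0.6]
finger_gap: 0.0856
```

Run:
```python
from m import *
from scipy.optimize import least_squares
f=np.array([.598,-.0275])*1000;px=np.array([-.175,.985]);py=np.array([.985,.175])
for n in('scene','top'):
    p,d=snap(n,n+'F.png');W=world(n,d)*1000;Z=W[...,2]
    R=np.hypot(W[...,0]-524,W[...,1]-32)
    k=(R<30)&(Z>100)&(Z<125);k2=(R>16)&(R<43)&(Z>70)&(Z<95)
    A=np.c_[W[k2][:,:2]-[524,32],np.ones(k2.sum())];print(n,'knob',W[k].mean(0),k.sum(),'disc plane',np.linalg.lstsq(A,Z[k2],rcond=None)[0])
    m=(Z>66)&(Z<90)&(W[...,0]>440)&(W[...,0]<660)&(W[...,1]>-80)&(W[...,1]<160)&(p.min(2)>70)
    r=cv2.minAreaRect(W[m][:,:2].astype(np.float32));c=np.array(r[0]);print('face',r,'mouth',c+10*px,'heel X',(c-f)@px-75)
    rim=(R>53)&m;print('rim z',np.median(Z[rim]))
z=np.load('top0.npz');W0=world('top',z['d']);W1=world('top',d)
for nm,(x,y,h) in dict(foil=(.685,.042,.016),stack=(.676,-.224,.048),jar=(.531,-.45,.11),small=(.56,.345,.009)).items():
    g=[]
    for w in(W0,W1):
        m=(np.hypot(w[...,0]-x,w[...,1]-y)<.06)&(w[...,2]>h-.005)&(w[...,2]<h+.02);g.append(w[m].mean(0))
    print(nm,g)
a=cv2.imread('pics/sceneF.png')[100:300,170:390];cv2.imwrite('pics/Fc.png',cv2.resize(a,None,fx=3,fy=3,interpolation=cv2.INTER_CUBIC))
```

```text
scene knob [528.0612  30.0175 109.1266] 52 disc plane [-0.0066 -0.0016 81.7313]
face ((527.3223266601562, 22.044754028320312), (122.29194641113281, 152.0016326904297), 10.17168140411377) mouth [525.5723  31.8948] heel X -13.829824447631836
rim z 76.5260113355389
top knob [523.4739  32.8003 111.3776] 37 disc plane [-0.0019 -0.0029 80.0335]
face ((525.3148193359375, 23.61510467529297), (120.4944076538086, 150.03338623046875), 10.058954238891602) mouth [523.5648  33.4651] heel X -11.93171527862549
rim z 75.1802445442022
foil [array([0.6833, 0.0417, 0.021 ]), array([0.6829, 0.042 , 0.0208])]
stack [array([ 0.6762, -0.2242,  0.0475]), array([ 0.6774, -0.2248,  0.0475])]
jar [array([ 0.5307, -0.45  ,  0.1093]), array([ 0.5308, -0.4505,  0.1092])]
small [array([0.5694, 0.3441, 0.0117]), array([0.6037, 0.3468, 0.0124])]
```

View pics/Fc.png

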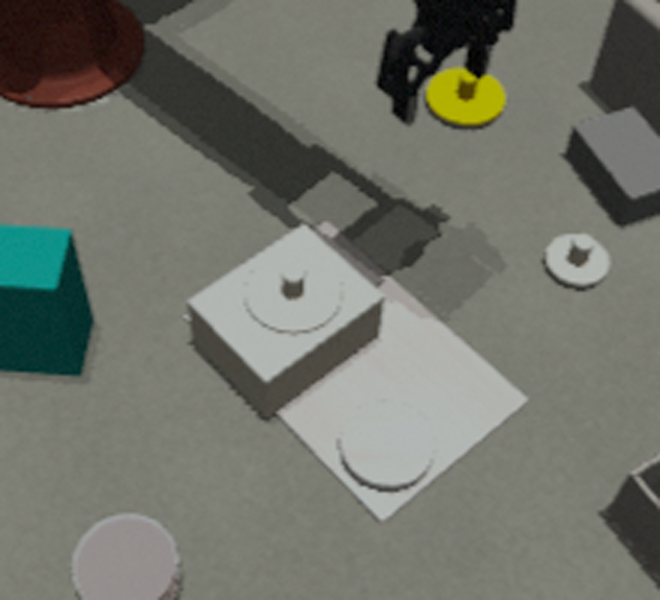

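The lid sits down on the mouth (crop 293,300). The disc top is 5 mm above the rim in both cameras and level, and the knob is within about 1 mm of the mouth centre in the top view. The small lid is still at scene pixel (362,187), as at the start; its depth comparison was spoilt by the big lid lying in the first window. I hand in.

```bash
python3 -c "
from cell import job
print(job.close_job())"
```

```text
the job is handed in; nothing more can be done
None
```

I butted the chamber squarely against the plate, tipped it onto its back, and set the larger white lid into its mouth. The job is handed in at about 20 s on the robot's clock; no verdict was reported.

**First push:** I pushed too high, and the chamber leaned about 9° with its foot still 25 mm short. I eased back until it stood upright, lowered the hand and pushed again. The back corners then stood about 1 mm from the edge, and the force rose to 14 N.

**Last checks:**

| Check | Result |
|---|---|
| Chamber | flat on the plate, square within about 0.2°, mouth face at 75–76.5 mm |
| Foot end | 12–14 mm short of the plate's front edge (limit 30 mm) |
| Lid height | disc top 5 mm above the rim, so fully down |
| Lid level | slope below 0.007 rad (limit 0.05 rad) |
| Lid centre, top camera | knob within about 1 mm of the mouth centre |
| Foil dish, stack, jar | moved less than 2 mm |
| Hand | raised clear of everything |

**Checks that failed or disagreed:**
- **Camera offset:** the two cameras differ by about 2 mm.
- **Lid centre, scene camera:** the knob's average there is about 3 mm off the mouth centre. That view includes the knob's side, so I trusted the top view.
- **Small lid:** my depth comparison failed because the big lid was in the same window at first. In the scene picture it stands at the same pixel as at the start.
- **Grey box:** I did not measure it again at the end, but the hand never went near it at its height.

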